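# Clear the jig and hold the batten to the sprung fence

## Task

Grip the loose rubber-footed scraper block and wipe the three loose chips off the jig's board with it, before the batten is moved up. Then, with the same block still in the fingers, push the wooden batten square against the steel sprung fence until the fence is pressed back about half its travel (20 mm, about 11 N), and finish while holding it pressed there, steady, so that I can screw it: do not let go or back off. Touch chips and batten only with the block, never force the fence to the end of its travel, and leave the other things on the table where they are.

Things in the scene. Friction and masses are not known exactly. Their poses are not given: they have to be found in the camera images.
- jig: fixed jig with a plywood board, top at z = 30 mm in its frame. Origin on the board's underside; x: pressing direction, toward the fence; y along the fence; z up. Board: x -125 to +200, y -100 to +100 mm, no rims: chips go off over the open edges at y = +-100. A fixed aluminium rail (x 148 to 168 mm, y +-85, 36 mm above the board) carries the fence. Position and yaw vary
- fence_plate (a joint): travel of the sprung fence in the jig's +x direction, m: 0 at rest, 0.040 at its end stop. Spring: 3 N at rest plus 0.4 N per mm pushed back (11 N at 0.020)
- fence_face (a point): point on the sprung fence, an upright steel plate 12 mm thick, 170 mm long along the jig's y and 35 mm high. The point: middle of its front face's foot, at the board's top; axes as the jig's; at rest the face lies at x = +90 mm in the jig's frame, and it moves with the fence
- batten: loose wooden batten 35 (x) x 110 (y) x 30 (z) mm, 0.1 kg or so, with two small screw holes in the top; the part to be pressed. It lies on the board parallel to the fence within 0.08 rad, its front about 108 mm short of the fence. Origin: centre of the underside
- scraper: loose scraper block, light wood on a black rubber foot, 80 (x) x 24 (y) x 50 (z) mm, about 0.1 kg, standing on its foot on the table. Grip it from above across the 24 mm (y). Moved along its y it wipes a strip 80 mm wide; its flat ends (24 mm wide) push well. Origin: centre of the underside
- chip_a: loose flat stone chip, tan, 23x29x6 mm, on the board in the gap between batten and fence, centre within 10 mm of x = +36 mm in the jig's frame. The three chips lie in a row along the jig's y, about 46 mm apart, in any order, the middle one near y = 0. Origin: centre of the underside
- chip_b: the same, tan, 25x31x7 mm
- chip_c: the same, brown, 19x24x6 mm
- tape_roll: green roll of tape, 67 mm across and 19 high, lying flat; a bystander. Origin: centre of the underside
- glue_tube: white tube 104x29x23 mm, lying; a bystander. Origin: centre of the underside
- weighing_bottle: small clear glass bottle, 38 mm across, 70 high; a bystander. Origin: centre of the underside
- stoppered_flask_0: clear stoppered glass bottle, 75 mm across, 141 high; a bystander. Origin: centre of the underside
- blue_cap_jar: jar with a blue cap, 61 mm across, 59 high; a bystander. Origin: centre of the underside
- dropper_bottle: brown dropper bottle, 56 mm across, 162 high; a bystander. Origin: centre of the underside

How it is judged (in metres and radians):
On the way:
1. the chips are wiped off the board with the held block, the batten still clear of the fence ((y of chip_a in the frame of jig above 0.1 m or y of chip_a in the frame of jig below -0.1 m or x of chip_a in the frame of jig below -0.125 m) and (y of chip_b in the frame of jig above 0.1 m or y of chip_b in the frame of jig below -0.1 m or x of chip_b in the frame of jig below -0.125 m) and (y of chip_c in the frame of jig above 0.1 m or y of chip_c in the frame of jig below -0.1 m or x of chip_c in the frame of jig below -0.125 m) and contact force between the fingers and scraper above 3 N and x of batten in the frame of jig below 0.03 m), for 0.1 s.
At the end, for the whole second after the job is handed in: held for the last second: chips off the board (centres past its edges); batten flat and square to the fence (0.06 rad, centred within 45 mm), at rest, pressed on it with 6 to 16 N, fence 8 to 32 mm back; pushed by the gripped block, fingers off the batten ((y of chip_a in the frame of jig above 0.1 m or y of chip_a in the frame of jig below -0.1 m or x of chip_a in the frame of jig below -0.125 m) and (y of chip_b in the frame of jig above 0.1 m or y of chip_b in the frame of jig below -0.1 m or x of chip_b in the frame of jig below -0.125 m) and (y of chip_c in the frame of jig above 0.1 m or y of chip_c in the frame of jig below -0.1 m or x of chip_c in the frame of jig below -0.125 m) and contact force between batten and fence_plate between 6 and 16 N and value of joint fence_plate between 0.008 and 0.032 m and angle between the x axis of batten and the x axis of jig, either way round below 0.06 rad and angle between the z axis of batten and the z axis of jig, either way round below 0.06 rad and y of batten in the frame of jig between -0.045 and 0.045 m and linear speed of batten below 0.01 m/s and contact force between scraper and batten above 4 N and contact force between the fingers and scraper above 5 N and contact force between the fingers and batten below 0.5 N); the arm keeps its last pose, push and grip.
It fails at once if the fence was forced to the end of its travel (value of joint fence_plate above 0.0385 m or contact force between batten and fence_plate above 30 N).
It fails at once if a chip or the batten was handled with the fingers (contact force between the fingers and chip_a above 5 N or contact force between the fingers and chip_b above 5 N or contact force between the fingers and chip_c above 5 N or contact force between the fingers and batten above 5 N).
It fails at once if a bystander was moved more than 30 mm (distance of any of tape_roll, glue_tube, weighing_bottle, stoppered_flask_0, blue_cap_jar, dropper_bottle from where it was at the start of the episode above 0.03 m).
It also fails if it takes over 64 s, if anything falls off the work surface, if the arm or the gripper's body presses on something with over 40 N, if the wrist force passes 120 N, or if a joint passes its speed limit or range.

## Robot

A 6-joint arm with a two-finger parallel gripper is mounted at the origin on the work surface; the furniture and walls round the work are solid. World frame = base frame: x ahead of the robot, y to its left, z up, the work surface at z = 0. Lengths are in mm, angles in rad, forces in N, time in s.
With the tool pointing down it reaches from about 275 to 1000 mm from the base axis. Payload 8.4 kg.
Tool frame: the origin (TCP) lies between the finger pads; the fingertips stand 22 mm ahead of it and the grasp point (between the pads) lies 3 mm ahead of it (r.nose_length is the z of the fingertips in the tool frame, in mm); z points along the fingers, y is the line along which they close (so a half turn about z gives the same grasp; the last joint's range is limited). The gripper opens to 85 mm and grips with 20 to 120 N. Pads are 22 mm wide; open, the fingers measure 114 mm over their backs; the gripper's body (76 mm by 85 mm) begins 54 mm behind the grasp point. The pads swing forward as they close: fully open they stand 13 mm farther back than shut.
Start: joints at [-1.333, 0.353, 1.633, -0, 1.155, -0.002], TCP at [148.441, -607.119, 253.281] pointing down, gripper open.
Joint ranges: [-2.63, 2.63], [-0.92, 2.1], [0.06, 2.66], [-1.3, 4.44], [0, 2.69], [-3.02, 3.02]. Speed limits (rad/s): [2.22, 2.22, 2.79, 3.14, 3.14, 3.14].

## Interface

Orientations are given as [roll, pitch, yaw] about the fixed x, y, z axes, in that order (R = Rz(yaw) Ry(pitch) Rx(roll)).
In Python, from rig import r, cams gives the robot as it stands.
- The arm moves only by the shell command python3 -m handwheel 'ROWS' [FORCE]. ROWS is rows parted by semicolons, their numbers by spaces, 1 to 5 of them, each of 7 numbers: a rotation vector rx, ry, rz in rad, then dx, dy, dz in mm, then the opening from 0.0 (shut) to 1.0 (fully open); each row shifts and turns the commanded pose from where the row before left it, along the tool's axes as they then stand; what a row does not reach is not made up. A row lasts 1/12 s, in which the tool goes at most 41.7 mm and 0.125 rad, less where a joint would pass 70% of its speed; a pose out of reach is approached as far as the arm can. The fingers move at their own pace and stop on an object; FORCE is the grip in N (left out, the last holds). Time passes only in rows, so rows that do not move let the fingers close. It prints the time, the measured TCP pose, the force, the opening and the grip force at its end.
- r.sense(): the state, without advancing time (a new reading comes with each control period).
- cams.grab_frame(name): name is "scene" or "side" or "wrist"; returns the picture (480x640x3 uint8, red, green, blue); there is no depth.
- cams.camera_params(name): a dict with "fx", "fy", "cx", "cy" (pixels), "rvec" (rotation vector, rad) and "tvec" (3), from world to camera coordinates, as OpenCV has them. Camera axes: x right, y down, z forward; pixel columns grow to the right and rows downward; lengths in mm; the calibration is good to about 2 mm. A picture is of the moment at which its call begins: read the wrist's pose just before it. camera_params takes no time and is no camera call; for the wrist camera it gives the pose at the moment of the call.
- r.sign_off(): hands the job in; it is judged then, once.
The state is a dict: "clock": time; "qpos": joint angles; "qvel": joint speeds; "joint_efforts": joint torques, N m; "eef_pos": TCP position; "tcp_rot": TCP orientation; "contact_force": force on the tool from outside, world axes, zero at the start; "wrist_torque": the same for the moment, N m; "opening": opening from 0.0 (shut) to 1.0 (fully open); "grasp_force": force on a finger pad.
Only numpy, scipy, OpenCV 4.12 (cv2) and the standard library are available. Lean on these libraries where they do the work, as an engineer would, in place of code of your own. Each camera call takes 0.05 s, during which the arm holds its last target. There are 200 camera calls.

## Working session

There is one attempt and no reset: what is moved stays moved. The work goes in short steps, Python scripts to look and compute and a shell command to move; the robot and the scene stay as the last step left them, time stands still between calls to the robot, and variables do not carry over. Pictures are saved under pics/ and viewed, at most 10 in all, crops included, and the job is handed in when it is done.

```bash
ls; mkdir -p pics
python3 - <<'E'
from rig import r,cams
import cv2
for n in("scene","side"):
    cv2.imwrite(f"pics/{n}0.png",cams.grab_frame(n)[:,:,::-1]);print(n,cams.camera_params(n))
print(r.sense())
E
```

```text
pics
scene {'fx': 475.78796900423504, 'fy': 475.78796900423504, 'cx': 316.5152285295293, 'cy': 245.4848499156082, 'rvec': array([ 1.92320806, -0.48610978,  0.29027384]), 'tvec': array([-454.68733976,  162.65000301,  952.6996367 ])}
side {'fx': 593.4628474798722, 'fy': 593.4628474798722, 'cx': 326.8710742220267, 'cy': 244.0011439277117, 'rvec': array([ 0.37234813, -2.66149214,  1.40455484]), 'tvec': array([ 471.14850221,  107.21999075, 1463.80608097])}
{'clock': 0.1, 'qpos': array([-1.33337975e+00,  3.53614497e-01,  1.63408150e+00,  2.99062687e-05,
        1.15521755e+00, -2.41450702e-03]), 'qvel': array([-0.0008082 , -0.00024362, -0.00377502,  0.00153844, -0.00063014,
        0.00018669]), 'joint_efforts': array([-3.46677289e-04, -6.06358194e+01, -3.42820787e+01, -7.42552447e-05,
        3.97061187e-03, -5.01472229e-06]), 'eef_pos': array([ 148.36262661, -606.70356113,  252.60520532]), 'tcp_rot': array([-3.14027183e+00, -3.05339721e-05,  2.39818976e-01]), 'contact_force': array([ 0.5452923 , -0.53003459,  0.81468253]), 'wrist_torque': array([ 0.02446897, -0.00293515,  0.00740801]), 'grasp_force': 0.0, 'opening': 1.002018282012501}
```

View pics/scene0.png

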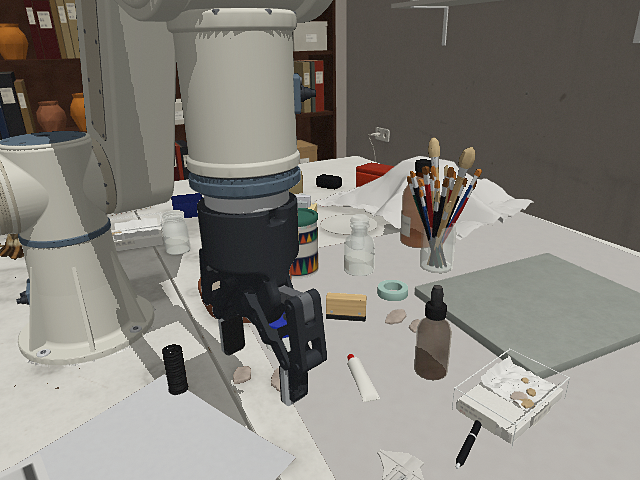

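View pics/side0.png

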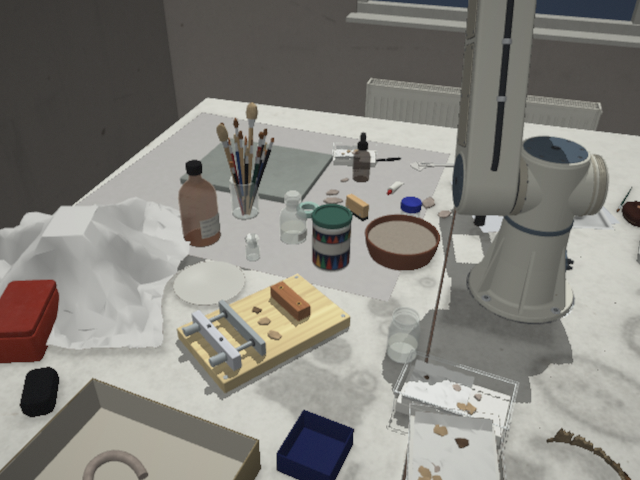

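The scene view shows the scraper at about (346,305), with the jig hidden behind the arm. The side view shows the jig at (265,330), with its fence at (240,330), the batten at (290,300) and the chips around (265,320). The scraper is at (357,206) in that view. The can, bowl, clear bottle and glass bottle stand between the scraper and the jig.

```bash
cat > h.py <<'E'
from rig import r,cams
import cv2,numpy as np
def cast(n,uv,z,P=None):
    P=P or cams.camera_params(n);R,_=cv2.Rodrigues(np.array(P["rvec"]));t=np.array(P["tvec"])
    uv=np.atleast_2d(np.array(uv,float));d=np.c_[(uv[:,0]-P["cx"])/P["fx"],(uv[:,1]-P["cy"])/P["fy"],np.ones(len(uv))]@R
    c=-R.T@t;return c+d*((z-c[2])/d[:,2])[:,None]
def proj(n,X,P=None):
    P=P or cams.camera_params(n);K=np.array([[P["fx"],0,P["cx"]],[0,P["fy"],P["cy"]],[0,0,1]])
    return cv2.projectPoints(np.atleast_2d(np.array(X,float)),np.array(P["rvec"]),np.array(P["tvec"]),K,None)[0][:,0]
E
python3 - <<'E'
from h import *
np.set_printoptions(precision=1,suppress=True)
im=cv2.imread("pics/side0.png")
cv2.imwrite("pics/side_crop.png",cv2.resize(im[180:400,170:400],None,fx=2.6,fy=2.6,interpolation=cv2.INTER_CUBIC))
print(cast("side",[(298,277),(350,318),(222,380),(178,330)],30))
sc=cv2.imread("pics/scene0.png")
for n,I,(x0,x1,y0,y1) in(("side",im,(340,375,190,225)),("scene",sc,(320,375,285,325))):
    s=cv2.cvtColor(I,cv2.COLOR_BGR2HSV)[y0:y1,x0:x1]
    m=cv2.inRange(s,(8,70,60),(30,255,255));c=max(cv2.findContours(m,0,1)[0],key=cv2.contourArea)
    print(n,cv2.approxPolyDP(cv2.convexHull(c),1.5,True)[:,0]+[x0,y0])
E
```

```text
[[519.7 152.5  30. ]
 [364.3 260.8  30. ]
 [561.9 508.2  30. ]
 [709.6 403.5  30. ]]
side [[348 195]
 [351 194]
 [368 205]
 [366 216]
 [361 217]
 [346 205]]
scene [[366 296]
 [364 316]
 [326 313]
 [326 295]
 [329 292]]
```

View pics/side_crop.png

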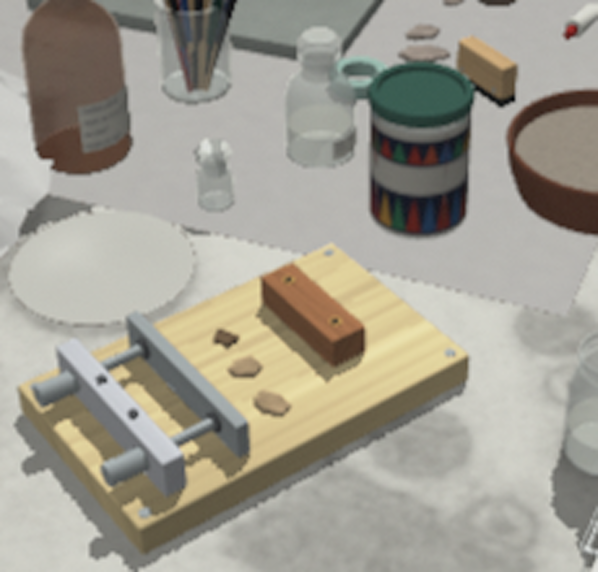

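The crop (2.6x, offset 170,180) shows the board's top corners at (334,243), (468,355), (142,533) and (20,390). The chips are at (226,337), (245,367) and (271,402). The batten's top spans (262,275)–(364,350) and the top of the scraper is near (488,58).

```bash
cat >> h.py <<'E'
from scipy.optimize import least_squares
def rot(a): return np.array([[np.cos(a),-np.sin(a)],[np.sin(a),np.cos(a)]])
def fit(world,local):
    f=lambda p:((np.array(local)@rot(p[2]).T+p[:2])-np.array(world)[:,:2]).ravel()
    s=least_squares(f,[500,300,.9]);return s.x,s.fun
E
python3 - <<'E'
from h import *
np.set_printoptions(precision=2,suppress=True)
c=lambda L:np.array(L)/2.6+[170,180]
p,res=fit(cast("side",c([(334,243),(468,355),(142,533),(20,390)]),30),[(-125,-100),(-125,100),(200,100),(200,-100)])
print("jig",p,res); J=lambda X:(X[:,:2]-p[:2])@rot(p[2])
print("chips",J(cast("side",c([(226,337),(245,367),(271,402)]),34)))
print("batten top corners",J(cast("side",c([(262,278),(293,262),(364,328),(333,346)]),60)))
print("fence front top",J(cast("side",c([(143,313),(248,418)]),65)))
print("scr side",cast("side",c([(459,40),(475,36),(517,70),(503,82)]),50))
print("scr scene",cast("scene",[(329,292),(366,296)],50),cast("scene",[(364,319),(326,317)],0))
print("plane things: can,bowl,flask,wb,jar(side)",cast("side",c([(418,222),(570,220),(320,160),(214,205)]),0)[:,:2])
print("glass",cast("side",[(403,357)],0),"tube/drop/tape",cast("scene",[(365,385),(431,375),(392,292)],0)[:,:2])
q=cams.camera_params("wrist");R=cv2.Rodrigues(q["rvec"])[0];print("wrist cam",q,-R.T@q["tvec"])
E
```

```text
jig [515.79 298.78   0.95] [ 1.46  0.17 -3.76 -0.72 -0.95  0.99  3.25 -0.44]
chips [[ 30.17 -44.76]
 [ 38.8   -2.95]
 [ 45.89  45.34]]
batten top corners [[-22.54 -65.3 ]
 [-57.2  -67.21]
 [-52.12  42.67]
 [-17.82  45.02]]
fence front top [[ 86.99 -82.46]
 [ 88.38  76.92]]
scr side [[ 494.39 -232.4    50.  ]
 [ 479.35 -246.46   50.  ]
 [ 418.61 -187.6    50.  ]
 [ 427.74 -158.7    50.  ]]
scr scene [[ 441.87 -193.12   50.  ]
 [ 497.34 -243.95   50.  ]] [[ 492.1  -246.32    0.  ]
 [ 429.36 -201.91    0.  ]]
plane things: can,bowl,flask,wb,jar(side) [[466.    44.92]
 [322.2   -1.87]
 [592.38 -30.48]
 [668.86  76.24]]
glass [[233.97 316.     0.  ]] tube/drop/tape [[ 384.75 -416.16]
 [ 494.05 -448.2 ]
 [ 606.87 -182.27]]
wrist cam {'fx': 365.9979158116231, 'fy': 365.9979158116231, 'cx': 320.26102719823683, 'cy': 232.5296749595608, 'rvec': array([-2.3 ,  1.8 ,  0.25]), 'tvec': array([-624.68,  -34.64,  377.7 ])} [ 214.19 -590.47  373.57]
```

```bash
M="python3 -m handwheel"
$M '0 0 0 30 -24 0 1;0 0 0 30 -24 0 1;0 0 0 30 -24 0 1;0 0 0 30 -24 0 1;0 0 0 30 -24 0 1' 
$M '0 0 0 30 -24 0 1;0 0 0 30 -24 0 1;0 0 0 30 -24 0 1;0 0 0 30 -24 0 1;0 0 0 30 -24 0 1' 
$M '0 0 0 30 -24 0 1;0 0 0 30 -24 0 1;0 0 0 30 -24 0 1;0 0 0.12 0 0 0 1;0 0 0.12 0 0 0 1' 
$M '0 0 0.12 0 0 0 1;0 0 0.12 0 0 0 1;0 0 0.12 0 0 0 1;0 0 0.12 0 0 0 1;0 0 0.12 0 0 0 1' 
$M '0 0 0.07 0 0 0 1;0 0 0 0 0 0 1'
python3 - <<'E'
from h import *
s=r.sense();print(s["eef_pos"],s["tcp_rot"],s["qpos"])
np.save("pw.npy",cams.camera_params("wrist"),allow_pickle=True)
cv2.imwrite("pics/w1.png",cams.grab_frame("wrist")[:,:,::-1])
E
```

```text
clock: 0.52
eef_pos: [266.1, -453.2, 253.0]
tcp_rot: [-3.141, 0.0, 0.239]
contact_force: [1.1, 0.0, -0.6]
opening: 1.0
grasp_force: 0.0
clock: 0.93
eef_pos: [383.5, -301.0, 253.2]
tcp_rot: [-3.141, 0.0, 0.24]
contact_force: [1.4, 0.4, -0.5]
opening: 1.002
grasp_force: 0.0
clock: 1.35
eef_pos: [454.2, -209.3, 253.0]
tcp_rot: [-3.141, 0.0, -0.001]
contact_force: [-0.9, 0.6, 0.1]
opening: 1.001
grasp_force: 0.0
clock: 1.77
eef_pos: [453.0, -211.3, 253.0]
tcp_rot: [3.141, 0.001, -0.606]
contact_force: [-0.2, 0.8, -0.9]
opening: 0.999
grasp_force: 0.0
clock: 1.93
eef_pos: [453.0, -211.3, 253.0]
tcp_rot: [3.141, 0.001, -0.673]
contact_force: [-0.5, 0.3, 0.4]
opening: 1.0
grasp_force: 0.0
[ 452.96770566 -211.30029861  253.01136126] [ 3.14147151e+00  6.23831427e-04 -6.73344531e-01] [-4.39491903e-01  1.58017306e-01  1.89561147e+00  3.01490056e-05
  1.08859880e+00  1.80463493e+00]
```

View pics/w1.png

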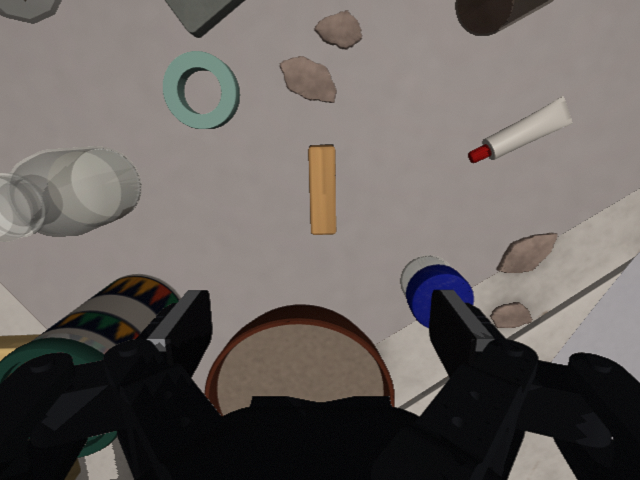

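The wrist view shows the scraper at about (322,190), its long side nearly parallel to the tool's x axis. The tape, jar and bowl are all clear of it.

Run:
```python
from h import *
np.set_printoptions(precision=2,suppress=True)
P=np.load("pw.npy",allow_pickle=True).item()
im=cv2.imread("pics/w1.png");s=cv2.cvtColor(im,cv2.COLOR_BGR2HSV)[130:250,290:350]
m=cv2.inRange(s,(8,70,60),(30,255,255));c=max(cv2.findContours(m,0,1)[0],key=cv2.contourArea)
c=cv2.approxPolyDP(cv2.convexHull(c),2,True)[:,0]+[290,130];print(c)
W=cast("wrist",c,50,P);print(W)
b=cv2.minAreaRect(W[:,:2].astype(np.float32));print(b)
print(proj("wrist",[[453,-211,50]],P))
print("jar",cast("wrist",[(440,297)],59,P),"glue",cast("wrist",[(470,155),(567,110)],10,P))
```

```text
[[332 145]
 [335 151]
 [336 230]
 [332 234]
 [313 234]
 [310 223]
 [308 149]
 [311 145]]
[[ 490.42 -254.39   50.  ]
 [ 484.83 -253.3    50.  ]
 [ 428.45 -210.48   50.  ]
 [ 427.74 -205.27   50.  ]
 [ 438.64 -191.62   50.  ]
 [ 448.46 -196.02   50.  ]
 [ 500.7  -236.11   50.  ]
 [ 501.7  -240.25   50.  ]]
((464.5101013183594, -223.03994750976562), (23.618324279785156, 80.05450439453125), 52.78178024291992)
[[319.73 209.13]]
jar [[ 318.26 -247.96   59.  ]] glue [[ 397.11 -353.89   10.  ]
 [ 375.33 -448.03   10.  ]]
```

```bash
M="python3 -m handwheel"
$M '0 0 -0.023 16.3 2 20 1;0 0 0 0 0 40 1;0 0 0 0 0 40 1;0 0 0 0 0 40 1;0 0 0 0 0 40 1' 
$M '0 0 0 0 0 25 1;0 0 0 0 0 15 1;0 0 0 0 0 0 0.6;0 0 0 0 0 0 0;0 0 0 0 0 0 0' 90
$M '0 0 0 0 0 0 0;0 0 0 0 0 0 0;0 0 0 0 0 0 0;0 0 0 0 0 0 0;0 0 0 0 0 0 0'
```

```text
clock: 2.4
eef_pos: [464.7, -223.2, 71.8]
tcp_rot: [-3.141, -0.001, -0.644]
contact_force: [0.9, -0.1, 0.3]
opening: 0.999
grasp_force: 0.0
clock: 2.82
eef_pos: [465.4, -223.4, 34.2]
tcp_rot: [-3.141, -0.001, -0.646]
contact_force: [1.0, 0.2, 0.0]
opening: 0.607
grasp_force: 0.0
clock: 3.23
eef_pos: [465.8, -223.6, 34.8]
tcp_rot: [-3.141, -0.003, -0.647]
contact_force: [-0.7, 0.1, 7.6]
opening: 0.273
grasp_force: 88.5
```

```bash
M="python3 -m handwheel"
$M '0 0 0 0 0 -25 0;0 0 0 0 0 -40 0;0 0 0 0 0 -40 0;0 0 0 0 0 -40 0;0 0 0 0 0 -40 0' 
$M '0 0 0 0 0 -40 0;0 0 0 -11 -16 0 0;0 0 0 -22.7 -32.3 0 0;0 0 0 -22.7 -32.3 0 0;0 0 0 -22.7 -32.3 0 0' 
$M '0 0 0 -22.7 -32.3 0 0;0 0 0 -22.7 -32.3 0 0;0 0 0 -22.7 -32.3 0 0;0 0 0 -22.7 -32.3 0 0;0 0 0 -22.7 -32.3 0 0' 
$M '0 0 0 -22.7 -32.3 0 0;0 0 0 -22.7 -32.3 0 0;0 0 0 -22.7 -32.3 0 0;0 0 0 -11 -16 0 0;0 0 -0.123 0 0 0 0' 
$M '0 0 -0.123 0 0 0 0;0 0 -0.123 0 0 0 0;0 0 -0.123 0 0 0 0;0 0 -0.123 0 0 0 0;0 0 -0.123 0 0 0 0' 
$M '0 0 -0.123 0 0 0 0;0 0 -0.123 0 0 0 0;0 0 -0.123 0 0 0 0;0 0 -0.123 0 0 0 0;0 0 -0.123 0 0 0 0' 
$M '0 0 -0.123 0 0 0 0;0 0 -0.12 0 0 0 0;0 0 0 0 0 0 0'
python3 - <<'E'
from h import *
s=r.sense();print(s["eef_pos"],s["tcp_rot"],s["qpos"],s["opening"],s["grasp_force"])
np.save("pw.npy",cams.camera_params("wrist"),allow_pickle=True)
cv2.imwrite("pics/w2.png",cams.grab_frame("wrist")[:,:,::-1])
E
```

```text
clock: 3.65
eef_pos: [464.3, -222.9, 221.1]
tcp_rot: [-3.141, -0.001, -0.647]
contact_force: [0.8, -0.6, -1.5]
opening: 0.268
grasp_force: 88.2
clock: 4.07
eef_pos: [469.4, -84.2, 259.5]
tcp_rot: [-3.141, -0.002, -0.648]
contact_force: [1.4, 1.1, -0.8]
opening: 0.271
grasp_force: 88.3
clock: 4.48
eef_pos: [476.1, 113.9, 259.3]
tcp_rot: [-3.14, -0.001, -0.647]
contact_force: [1.2, -0.3, -0.9]
opening: 0.268
grasp_force: 88.3
clock: 4.9
eef_pos: [481.5, 253.8, 259.2]
tcp_rot: [-3.139, -0.0, -0.524]
contact_force: [-0.2, -0.3, -1.1]
opening: 0.273
grasp_force: 88.4
clock: 5.32
eef_pos: [481.3, 249.7, 259.1]
tcp_rot: [-3.141, -0.001, 0.097]
contact_force: [-0.8, -0.5, -0.4]
opening: 0.267
grasp_force: 88.2
clock: 5.73
eef_pos: [481.3, 249.6, 259.1]
tcp_rot: [3.141, -0.001, 0.712]
contact_force: [0.2, 0.8, -1.6]
opening: 0.268
grasp_force: 88.2
clock: 5.98
eef_pos: [481.4, 249.6, 259.1]
tcp_rot: [3.141, -0.001, 0.955]
contact_force: [-0.0, 0.2, -0.2]
opening: 0.273
grasp_force: 88.2
[481.37627282 249.62023301 259.091294  ] [ 3.14104621e+00 -9.85221996e-04  9.54577431e-01] [ 4.75633470e-01  2.18204850e-01  1.80535409e+00 -3.44084058e-05
  1.11690753e+00  1.09186770e+00] 0.27282984984317604 88.19973707199097
```

View pics/w2.png

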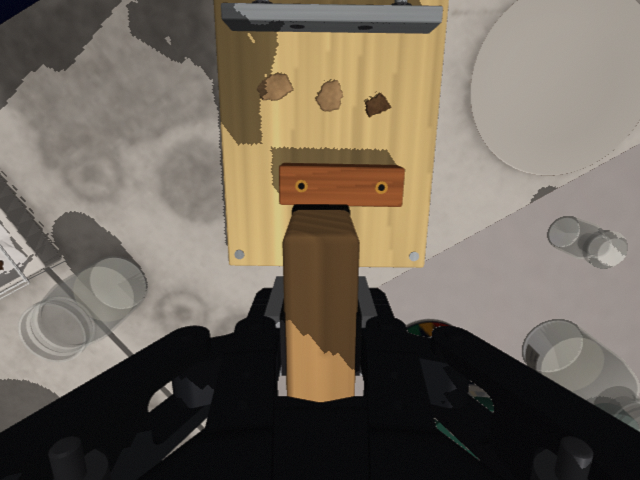

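The wrist view shows the board's rear corners at about (229,265) and (426,268), its side edges reaching (217,0) and (446,0), and the fence foot around y=31. The chips are at (276,86), (330,96) and (377,104). The batten's top spans (280,168)–(403,206).

Run:
```python
from h import *
np.set_printoptions(precision=2,suppress=True)
P=np.load("pw.npy",allow_pickle=True).item()
C=lambda L,z:cast("wrist",L,z,P)[:,:2]
L=C([(229,265),(217,10)],30);R=C([(426,268),(446,10)],30)
print("yaw L,R",[np.arctan2(*(a[1]-a[0])[::-1]) for a in(L,R)])
p,res=fit(np.r_[L[:1],R[:1]],[(-125,100),(-125,-100)]);print(p,res)
J=lambda X:(X-p[:2])@rot(p[2])
print("sides",J(L),J(R))
print("fence foot",J(C([(232,28),(437,33)],30)),"fence top front",J(C([(222,24),(442,30)],65)))
print("chips",J(C([(276,86),(330,96),(377,104)],36)))
print("batten top",J(C([(280,168),(403,168),(403,206),(280,204)],60)))
print("tcp",J(np.array([[481.4,249.6]])))
```

```text
yaw L,R [np.float64(0.9320751586159263), np.float64(0.9594355162976069)]
[523.95 292.41   0.94] [ 0.34 -0.25 -0.34  0.25]
sides [[-125.    100.42]
 [ 105.41   99.1 ]] [[-125.   -100.42]
 [ 108.79  -95.36]]
fence foot [[ 91.89  87.03]
 [ 91.07 -89.51]] fence top front [[ 86.16  86.94]
 [ 84.94 -83.19]]
chips [[ 45.34  49.29]
 [ 37.9    1.69]
 [ 31.92 -40.26]]
batten top [[-23.48  44.15]
 [-21.7  -62.29]
 [-55.13 -64.89]
 [-55.13  44.55]]
tcp [[-59.69   8.98]]
```

```bash
M="python3 -m handwheel"
$M '0 0 0.01 23.7 23.5 0 0;0 0 0 23.7 23.5 0 0;0 0 0 23.7 23.5 0 0;0 0 0 23.7 23.5 0 0;0 0 0 0 0 0 0' 
$M '0 0 0 0 0 40 0;0 0 0 0 0 40 0;0 0 0 0 0 40 0;0 0 0 0 0 40 0;0 0 0 0 0 0 0'
cat >> h.py <<'E'
pj=np.array([523.7,292.6,.945])
def state():
    s=r.sense();e=s["eef_pos"]
    print("jig xy",(e[:2]-pj[:2])@rot(pj[2]),"z",e[2],"yaw",s["tcp_rot"][2]-pj[2],"F jig",s["contact_force"][:2]@rot(pj[2]),s["contact_force"][2],"grip",s["grasp_force"],s["clock"])
E
python3 - <<'E'
from h import *
np.set_printoptions(precision=2,suppress=True)
state()
np.save("pw.npy",cams.camera_params("wrist"),allow_pickle=True)
cv2.imwrite("pics/w3.png",cams.grab_frame("wrist")[:,:,::-1])
E
```

```text
clock: 6.45
eef_pos: [618.3, 271.5, 258.3]
tcp_rot: [3.139, -0.003, 0.933]
contact_force: [-0.2, -0.5, -0.4]
opening: 0.27
grasp_force: 88.5
clock: 6.87
eef_pos: [608.2, 268.8, 90.6]
tcp_rot: [-3.135, 0.011, 0.935]
contact_force: [-2.3, -1.2, -1.5]
opening: 0.269
grasp_force: 88.5
jig xy [ 30.18 -82.43] z 90.61375716550604 yaw -0.010082809718210961 F jig [-2.38  1.18] -1.4981788931596287 grip 88.47354054450989 6.8667
```

View pics/w3.png

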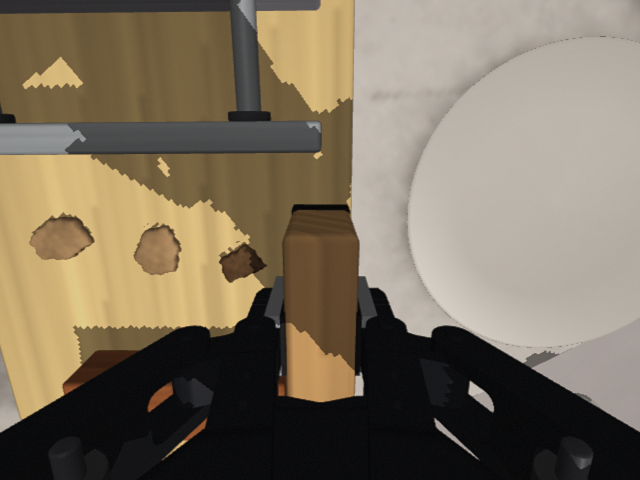

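The block is above the board's right edge. The chips are at (62,238), (158,250) and (242,263), all to its left. The fence is ahead at row 140 and the batten is behind on the left.

```bash
M="python3 -m handwheel"
$M '0 0 0 0 0 0 0;0 0 0 0 0 15 0;0 0 0 0 0 0 0;0 0 0 0 0 0 0'
python3 - <<'E'
from h import *
np.set_printoptions(precision=2,suppress=True)
state(); P=np.load("pw.npy",allow_pickle=True).item()
J=lambda L,z:(cast("wrist",L,z,P)[:,:2]-pj[:2])@rot(pj[2])
print("chips",J([(62,238),(158,250),(242,263)],36),"fence foot",J([(100,153),(318,151)],30),"edge",J([(352,180),(353,100)],30))
print("batten front top",J([(97,350),(185,350)],60))
E
```

```text
clock: 7.25
eef_pos: [614.4, 271.5, 86.0]
tcp_rot: [3.14, -0.002, 0.938]
contact_force: [-0.2, -0.1, -0.4]
opening: 0.269
grasp_force: 88.5
jig xy [ 36.   -85.85] z 85.95398739408006 yaw -0.007029023863456385 F jig [-0.24  0.12] -0.41367394643409516 grip 88.47105503082275 7.25
chips [[ 46.92  47.18]
 [ 40.16  -0.22]
 [ 32.81 -42.24]] fence foot [[ 88.03  24.2 ]
 [ 87.95 -81.62]] edge [[ 73.78 -98.24]
 [110.99 -98.18]]
batten front top [[ -1.55  24.09]
 [ -1.84 -17.8 ]]
```

```bash
M="python3 -m handwheel"
$M '0 0 -0.007 0 0 14 0;0 0 0 0 0 0 0;0 0 0 0 0 2 0;0 0 0 0 0 0 0;0 0 0 0 0 0 0'
python3 -c "
from h import *
state()"
```

```text
clock: 7.67
eef_pos: [613.3, 271.0, 67.4]
tcp_rot: [-3.142, 0.0, 0.946]
contact_force: [-0.3, -0.2, -1.4]
opening: 0.272
grasp_force: 88.5
jig xy [ 34.98031598 -85.29124158] z 67.40564666212806 yaw 0.0007167372575983544 F jig [-0.35041238  0.17725943] -1.3537165076700783 grip 88.47307562828064 7.6667
```

```bash
M="python3 -m handwheel"
$M '0 0 0 0 0 1.2 0;0 0 0 0 -6 0 0;0 0 0 0 -10 0 0;0 0 0 0 -10 0 0;0 0 0 0 -10 0 0'
$M '0 0 0 0 -10 0 0;0 0 0 0 -10 0 0;0 0 0 0 -10 0 0;0 0 0 0 -10 0 0;0 0 0 0 -10 0 0'
$M '0 0 0 0 -10 0 0;0 0 0 0 -10 0 0;0 0 0 0 -10 0 0;0 0 0 0 -10 0 0;0 0 0 0 -10 0 0'
$M '0 0 0 0 -10 0 0;0 0 0 0 -10 0 0;0 0 0 0 -10 0 0;0 0 0 0 -10 0 0;0 0 0 0 -10 0 0'
$M '0 0 0 0 -10 0 0;0 0 0 0 -10 0 0;0 0 0 0 -10 0 0;0 0 0 0 -6 0 0;0 0 0 0 0 0 0'
python3 - <<'E'
from h import *
np.set_printoptions(precision=2,suppress=True)
state()
np.save("pw.npy",cams.camera_params("wrist"),allow_pickle=True)
a=cams.grab_frame("wrist")[:,:,::-1];b=cams.grab_frame("side")[:,:,::-1]
cv2.imwrite("pics/w4.png",np.hstack([cv2.resize(a,(400,300)),cv2.resize(b[230:410,160:400],(400,300))]))
cv2.imwrite("pics/side4.png",b)
E
```

```text
clock: 8.08
eef_pos: [582.9, 292.7, 66.1]
tcp_rot: [-3.141, 0.0, 0.946]
contact_force: [-0.5, 0.5, -0.5]
opening: 0.271
grasp_force: 88.5
clock: 8.5
eef_pos: [542.6, 322.0, 66.1]
tcp_rot: [3.142, -0.0, 0.946]
contact_force: [0.1, -0.4, 0.1]
opening: 0.266
grasp_force: 88.5
clock: 8.92
eef_pos: [502.2, 351.1, 66.1]
tcp_rot: [3.142, -0.0, 0.946]
contact_force: [0.7, -0.1, 0.2]
opening: 0.272
grasp_force: 88.5
clock: 9.33
eef_pos: [461.6, 380.4, 66.1]
tcp_rot: [-3.142, -0.0, 0.946]
contact_force: [-0.2, -0.7, -1.0]
opening: 0.266
grasp_force: 88.5
clock: 9.75
eef_pos: [432.1, 401.6, 66.1]
tcp_rot: [-3.141, 0.0, 0.947]
contact_force: [-0.3, 0.0, -0.8]
opening: 0.272
grasp_force: 88.5
jig xy [ 34.71 138.08] z 66.07666215989832 yaw 0.0018772101274807662 F jig [-0.2   0.28] -0.7600938437280089 grip 88.47000360488892 9.75
```

View pics/w4.png

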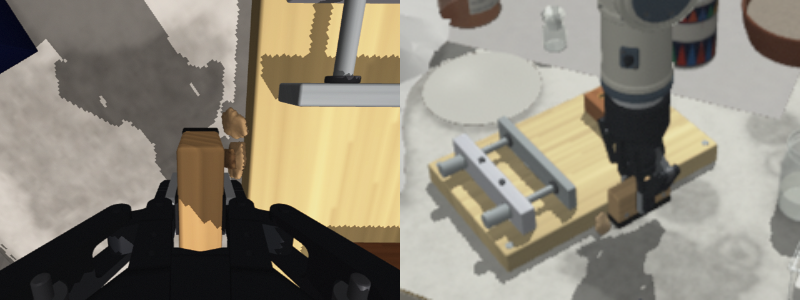

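Both tan chips are off the board, between the block and its edge. The brown one isn't visible yet, so I'll lift the block, move behind the batten and look again.

```bash
M="python3 -m handwheel"
$M '0 0 0 0 0 -20 0;0 0 0 0 0 -40 0;0 0 0 0 0 -40 0;0 0 0 0 0 -40 0;0 0 0 0 0 -40 0'
$M '0 0 0 -29 28 0 0;0 0 0 -29 28 0 0;0 0 0 -29 28 0 0;0 0 0 -29 28 0 0;0 0 0 -29 28 0 0'
$M '0 0 0 0 7.5 0 0;0 0 0 0 0 0 0;0 0 0 0 0 0 0'
python3 - <<'E'
from h import *
np.set_printoptions(precision=2,suppress=True)
state()
np.save("pw.npy",cams.camera_params("wrist"),allow_pickle=True)
a=cams.grab_frame("wrist")[:,:,::-1]
cv2.imwrite("pics/w5.png",a)
E
```

```text
clock: 10.27
eef_pos: [433.5, 400.2, 248.0]
tcp_rot: [3.141, 0.0, 0.945]
contact_force: [0.9, 0.4, -0.9]
opening: 0.273
grasp_force: 88.4
clock: 10.68
eef_pos: [462.1, 199.2, 246.4]
tcp_rot: [3.141, -0.0, 0.946]
contact_force: [0.0, 0.1, -1.3]
opening: 0.274
grasp_force: 88.5
clock: 10.93
eef_pos: [468.6, 196.7, 246.3]
tcp_rot: [3.142, -0.001, 0.944]
contact_force: [-0.4, 1.5, -0.3]
opening: 0.271
grasp_force: 88.6
jig xy [-110.    -11.47] z 246.29606745148584 yaw -0.0013745402675821028 F jig [1.   1.18] -0.32938876708860076 grip 88.55603098869324 10.9333
```

View pics/w5.png

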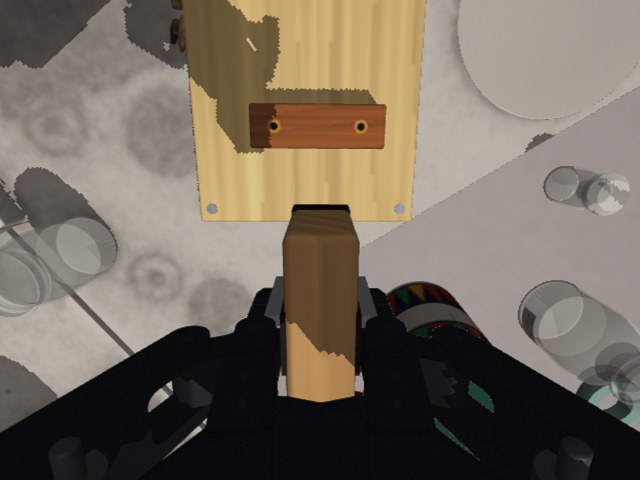

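The batten is at (250–386, 104–148), with chips at the left edge near (178,5) and (178,35). I'll go forward for a full view.

```bash
M="python3 -m handwheel"
python3 - <<'E'
from h import *
np.set_printoptions(precision=2,suppress=True)
P=np.load("pw.npy",allow_pickle=True).item()
J=lambda L,z:(cast("wrist",L,z,P)[:,:2]-pj[:2])@rot(pj[2])
print("batten",J([(250,104),(386,105),(384,148),(250,147)],60),"corners",J([(203,220),(411,220)],30))
E
$M '0 0 0 35 -12 0 0;0 0 0 35 -12 0 0;0 0 0 35 -12 0 0;0 0 0 0 0 0 0;0 0 0 0 0 0 0'
python3 - <<'E'
from h import *
np.set_printoptions(precision=2,suppress=True)
state()
np.save("pw.npy",cams.camera_params("wrist"),allow_pickle=True)
a=cams.grab_frame("wrist")[:,:,::-1]
cv2.imwrite("pics/w6.png",a[:300])
E
```

```text
batten [[-21.65  43.93]
 [-22.53 -64.08]
 [-55.86 -64.  ]
 [-54.91  45.69]] corners [[-123.48   99.33]
 [-123.81  -97.75]]
clock: 11.4
eef_pos: [499.8, 306.3, 245.5]
tcp_rot: [-3.141, 0.0, 0.95]
contact_force: [-0.3, -0.5, -1.3]
opening: 0.271
grasp_force: 88.6
jig xy [-2.89 27.41] z 245.46266966299876 yaw 0.004831979012362875 F jig [-0.61 -0.04] -1.309142565876658 grip 88.55544805526733 11.4
```

View pics/w6.png

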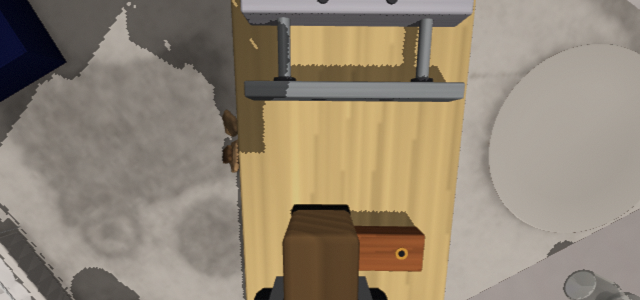

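Run:
```python
from h import *
np.set_printoptions(precision=1,suppress=True)
P=np.load("pw.npy",allow_pickle=True).item()
J=lambda L,z:(cast("wrist",L,z,P)[:,:2]-pj[:2])@rot(pj[2])
im=cv2.imread("pics/w6.png");h=cv2.cvtColor(im,cv2.COLOR_BGR2HSV)[100:180,205:262]
for row in (8,20,30,40,50,57,62,70): print(row+100,[tuple(int(v) for v in h[row,k]) for k in range(14,44,2)])
print("edge y",J([(240,125),(240,155),(241,190)],30),J([(237,150),(222,150),(220,120)],15))
```

```text
108 [(17, 25, 71), (13, 31, 74), (13, 23, 77), (15, 26, 77), (13, 28, 81), (17, 22, 82), (15, 30, 86), (12, 30, 86), (20, 29, 80), (19, 118, 82), (19, 118, 95), (18, 116, 97), (19, 118, 97), (19, 120, 96), (19, 122, 94)]
120 [(17, 24, 151), (16, 25, 152), (13, 73, 56), (14, 117, 48), (15, 121, 59), (16, 121, 57), (14, 120, 66), (16, 120, 81), (15, 117, 74), (17, 115, 69), (19, 121, 95), (19, 117, 98), (18, 117, 98), (19, 117, 96), (18, 117, 96)]
130 [(17, 26, 140), (18, 27, 143), (16, 27, 143), (16, 101, 73), (15, 116, 81), (16, 118, 56), (15, 113, 54), (12, 114, 49), (15, 113, 68), (17, 122, 65), (19, 118, 93), (19, 121, 99), (19, 118, 97), (19, 118, 97), (19, 118, 97)]
140 [(14, 28, 136), (13, 26, 138), (13, 28, 128), (15, 29, 71), (13, 30, 76), (15, 26, 80), (13, 20, 88), (15, 24, 84), (14, 70, 76), (15, 119, 79), (19, 119, 88), (19, 124, 99), (19, 118, 99), (19, 118, 99), (19, 118, 97)]
150 [(17, 28, 145), (14, 30, 128), (13, 113, 36), (14, 150, 39), (13, 136, 60), (13, 134, 78), (14, 130, 59), (15, 118, 80), (16, 120, 113), (16, 120, 127), (18, 118, 84), (19, 120, 96), (19, 114, 98), (19, 119, 101), (19, 116, 97)]
157 [(16, 28, 137), (17, 30, 120), (13, 123, 29), (11, 138, 37), (13, 132, 52), (13, 141, 78), (15, 139, 68), (15, 120, 96), (16, 121, 110), (15, 117, 131), (19, 120, 132), (19, 111, 190), (20, 112, 191), (20, 113, 190), (20, 112, 189)]
162 [(16, 28, 136), (15, 26, 136), (14, 101, 68), (16, 133, 44), (13, 123, 52), (15, 123, 58), (15, 130, 61), (14, 117, 89), (15, 118, 110), (15, 119, 79), (18, 124, 97), (20, 111, 189), (20, 113, 192), (20, 112, 192), (20, 111, 190)]
170 [(13, 28, 129), (16, 29, 132), (19, 30, 136), (17, 29, 140), (15, 29, 143), (17, 25, 145), (15, 64, 95), (16, 124, 82), (16, 119, 142), (15, 110, 114), (18, 86, 83), (19, 115, 177), (20, 112, 193), (20, 114, 192), (20, 112, 191)]
edge y [[ 69.2  98.4]
 [ 43.3  99.8]
 [ 11.6 100.6]] [[ 46.9 105.5]
 [ 46.8 119.6]
 [ 73.7 119.6]]
```

```bash
M="python3 -m handwheel"
$M '0 0 0.004 -34 12.5 0 0;0 0 0 -34 12.5 0 0;0 0 0 -34 12.5 0 0;0 0 0 0 0 0 0;0 0 0 0 0 0 0'
$M '0 0 0 0 0 40 0;0 0 0 0 0 40 0;0 0 0 0 0 40 0;0 0 0 0 0 40 0;0 0 0 0 0 15 0'
$M '0 0 0 0 0 0 0;0 0 0 0 0 0 0;0 0 0 0 0 0 0'
python3 -c "
from h import *
state()"
```

```text
clock: 11.87
eef_pos: [469.7, 197.0, 246.2]
tcp_rot: [-3.141, 0.0, 0.94]
contact_force: [0.7, 0.0, -0.8]
opening: 0.272
grasp_force: 88.5
clock: 12.28
eef_pos: [468.2, 198.3, 66.7]
tcp_rot: [-3.139, 0.004, 0.942]
contact_force: [-1.7, -0.1, -1.3]
opening: 0.27
grasp_force: 88.6
clock: 12.53
eef_pos: [471.7, 199.5, 72.3]
tcp_rot: [3.141, -0.002, 0.942]
contact_force: [-0.1, -0.3, 0.7]
opening: 0.265
grasp_force: 88.5
jig xy [-105.94335451  -12.41539517] z 72.26932575052825 yaw -0.002810891392482806 F jig [-0.28016352 -0.05745684] 0.6957193153709078 grip 88.47177386283875 12.5333
```

```bash
M="python3 -m handwheel"
$M '0 0 -0.003 0 -2 6 0;0 0 0 0 0 0 0;0 0 0 4 0 0 0;0 0 0 4 0 0 0;0 0 0 4 0 0 0'
$M '0 0 0 4 0 0 0;0 0 0 6 0 0 0;0 0 0 6 0 0 0;0 0 0 6 0 0 0;0 0 0 6 0 0 0'
$M '0 0 0 6 0 0 0;0 0 0 6 0 0 0;0 0 0 6 0 0 0;0 0 0 6 0 0 0;0 0 0 6 0 0 0'
$M '0 0 0 6 0 0 0;0 0 0 6 0 0 0;0 0 0 6 0 0 0;0 0 0 6 0 0 0;0 0 0 6 0 0 0'
$M '0 0 0 6 0 0 0;0 0 0 4 0 0 0;0 0 0 2 0 0 0;0 0 0 0 0 0 0;0 0 0 0 0 0 0'
python3 -c "
from h import *
state()"
```

```text
clock: 12.95
eef_pos: [476.8, 210.0, 65.6]
tcp_rot: [3.141, -0.001, 0.945]
contact_force: [0.1, 0.3, 0.6]
opening: 0.268
grasp_force: 88.4
clock: 13.37
eef_pos: [492.9, 232.7, 65.0]
tcp_rot: [-3.142, 0.0, 0.945]
contact_force: [-0.5, -0.6, -1.0]
opening: 0.274
grasp_force: 88.6
clock: 13.78
eef_pos: [510.4, 257.1, 65.0]
tcp_rot: [-3.142, 0.0, 0.945]
contact_force: [0.3, -1.4, 0.0]
opening: 0.268
grasp_force: 88.6
clock: 14.2
eef_pos: [528.0, 281.3, 65.1]
tcp_rot: [-3.142, 0.0, 0.945]
contact_force: [-0.8, -0.7, -0.1]
opening: 0.27
grasp_force: 88.6
clock: 14.62
eef_pos: [534.7, 290.6, 65.0]
tcp_rot: [-3.142, 0.0, 0.945]
contact_force: [0.4, -0.1, -1.5]
opening: 0.269
grasp_force: 88.5
jig xy [  4.80409024 -10.11053221] z 65.01941581845036 yaw -0.00013217447453739428 F jig [ 0.19446663 -0.38672389] -1.5151959427178228 grip 88.50057721138 14.6167
```

```bash
M="python3 -m handwheel"
$M '0 0 0 3 0 0 0;0 0 0 3 0 0 0;0 0 0 2 0 0 0;0 0 0 2 0 0 0;0 0 0 0 0 0 0'
$M '0 0 0 2 0 0 0;0 0 0 2 0 0 0;0 0 0 2 0 0 0;0 0 0 0 0 0 0;0 0 0 0 0 0 0'
python3 - <<'E'
from h import *
state()
np.save("pw.npy",cams.camera_params("wrist"),allow_pickle=True)
cv2.imwrite("pics/w7.png",cams.grab_frame("wrist")[:,:,::-1])
state()
E
```

```text
clock: 15.03
eef_pos: [540.9, 299.0, 65.1]
tcp_rot: [3.141, -0.0, 0.945]
contact_force: [-0.5, -0.3, 0.2]
opening: 0.273
grasp_force: 88.6
clock: 15.45
eef_pos: [543.4, 302.6, 65.0]
tcp_rot: [-3.141, 0.002, 0.945]
contact_force: [-3.3, -5.2, 2.6]
opening: 0.269
grasp_force: 89.2
jig xy [ 19.66231022 -10.0690563 ] z 65.02108506868873 yaw -0.00013738747530933626 F jig [-6.16531908 -0.35078052] 2.551433637081617 grip 89.16179895401001 15.45
jig xy [ 19.58802031 -10.06154956] z 64.97513284978866 yaw -0.0001374669067518708 F jig [-5.98046208  0.18114027] 3.4382358454086726 grip 89.16008234024048 15.5
```

```bash
M="python3 -m handwheel"
$M '0 0 0 2 0 0 0;0 0 0 2 0 0 0;0 0 0 2 0 0 0;0 0 0 0 0 0 0;0 0 0 0 0 0 0'
$M '0 0 0 2 0 0 0;0 0 0 2 0 0 0;0 0 0 2 0 0 0;0 0 0 0 0 0 0;0 0 0 0 0 0 0'
python3 -c "
from h import *
state()"
```

```text
clock: 15.92
eef_pos: [546.2, 306.7, 65.0]
tcp_rot: [-3.141, 0.004, 0.945]
contact_force: [-5.2, -9.6, 7.7]
opening: 0.27
grasp_force: 89.7
clock: 16.33
eef_pos: [549.2, 310.7, 65.1]
tcp_rot: [-3.14, 0.006, 0.945]
contact_force: [-6.9, -13.5, 12.0]
opening: 0.273
grasp_force: 90.2
jig xy [ 29.59831878 -10.04850478] z 65.08566700904389 yaw -2.2858770885814117e-05 F jig [-14.96962753  -2.27267077] 11.96328677250766 grip 90.22408962249756 16.3333
```

```bash
M="python3 -m handwheel"
$M '0 0 0 0 0 -0.6 0;0 0 0 0 0 -0.6 0;0 0 0 0 0 0 0;0 0 0 0 0 0 0'
python3 - <<'E'
from h import *
state()
np.save("pw.npy",cams.camera_params("wrist"),allow_pickle=True)
cv2.imwrite("pics/w8.png",cams.grab_frame("wrist")[:,:,::-1])
state()
E
```

```text
clock: 16.67
eef_pos: [549.5, 311.2, 65.3]
tcp_rot: [-3.141, 0.005, 0.945]
contact_force: [-2.4, -8.0, -1.8]
opening: 0.271
grasp_force: 88.5
jig xy [30.20900439 -9.99974747] z 65.30465919635292 yaw -0.00012641169522609186 F jig [-7.93333625 -2.72299158] -1.758556963706393 grip 88.48469853401184 16.6667
jig xy [ 30.21153276 -10.0105881 ] z 65.28829403308922 yaw -0.00021342769207877144 F jig [-7.98375957 -1.88780021] -2.6668733196871757 grip 88.48542094230652 16.7167
```

View pics/w8.png

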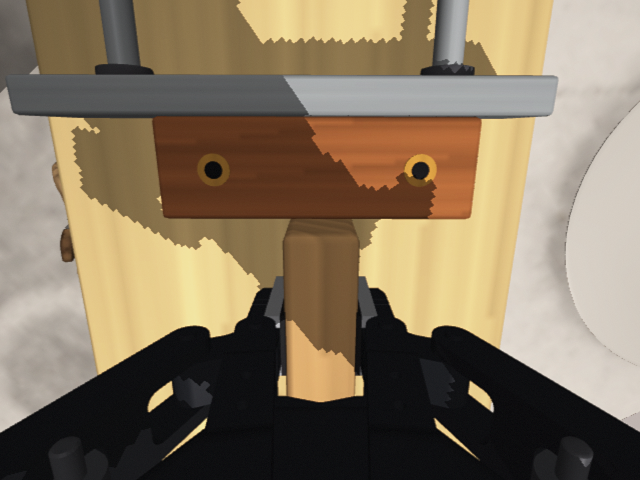

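The batten sits square and flush against the fence (top edge at row 117), pushed by the block's end near its middle.

```bash
python3 - <<'E'
from h import *
np.set_printoptions(precision=1,suppress=True)
P=np.load("pw.npy",allow_pickle=True).item()
J=lambda L,z:(cast("wrist",L,z,P)[:,:2]-pj[:2])@rot(pj[2])
print("fence front top",J([(100,116),(430,117)],65),"fence back top",J([(100,76),(420,75)],65))
print("batten",J([(153,117),(480,117),(471,218),(164,217)],60))
E
python3 -m handwheel '0 0 0 2 0 0 0;0 0 0 2 0 0 0;0 0 0 1 0 -0.2 0;0 0 0 0 0 0 0;0 0 0 0 0 0 0'
python3 -c "
from h import *
state()"
```

```text
fence front top [[102.6  59.3]
 [102.3 -44.6]] fence back top [[114.2  57.4]
 [114.5 -40.5]]
batten [[102.4  44.9]
 [102.4 -62.4]
 [ 68.3 -63.3]
 [ 68.7  45.2]]
clock: 17.13
eef_pos: [552.2, 315.0, 65.3]
tcp_rot: [-3.14, 0.006, 0.945]
contact_force: [-3.4, -9.6, -1.1]
opening: 0.271
grasp_force: 88.5
jig xy [ 34.8046768  -10.00256282] z 65.29196364711459 yaw -7.231860914636012e-05 F jig [-9.79590545 -2.82706478] -1.0591874550265796 grip 88.5062313079834 17.1333
```

```bash
python3 -m handwheel '0 0 0 1.5 0 0 0;0 0 0 1.5 0 0 0;0 0 0 0 0 0 0;0 0 0 0 0 0 0;0 0 0 0 0 0 0'
python3 -m handwheel '0 0 0 0 0 0 0;0 0 0 0 0 0 0;0 0 0 0 0 0 0;0 0 0 0 0 0 0;0 0 0 0 0 0 0'
python3 -c "
from h import *
state()"
```

```text
clock: 17.55
eef_pos: [553.8, 317.2, 65.3]
tcp_rot: [-3.14, 0.007, 0.945]
contact_force: [-2.8, -10.8, -0.7]
opening: 0.272
grasp_force: 88.5
clock: 17.97
eef_pos: [553.8, 317.2, 65.3]
tcp_rot: [-3.14, 0.007, 0.945]
contact_force: [-3.3, -10.4, -0.9]
opening: 0.271
grasp_force: 88.5
jig xy [ 37.55275587 -10.00950982] z 65.28266373780966 yaw -0.0001096786101438818 F jig [-10.38853654  -3.40323067] -0.8940666303557319 grip 88.53390097618103 17.9667
```

```bash
python3 -c "
from h import *
print(r.sign_off()); state()"
```

```text
the job is handed in; nothing more can be done
None
the job is handed in; nothing more can be done
```

I wiped the three chips off the board with the gripped block and handed the job in with that block still holding the batten square and steady against the fence, at about 10.4 N and roughly 18–20 mm back; no verdict was returned.

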